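Stand the drained tub up and push it to the dish rack

TASK

The open white tub with the blue rim has been left on its side to drain. Only by pushing it with the fingers, never picking it up, first tip it back onto its base so that its mouth faces up, then slide it along the worktop until it touches the near side of the grey dish rack. Leave everything else where it is.

Things in the scene. Friction and masses are not known exactly. Their poses are not given: they have to be found in the camera images.
- tub_center (a point): Centre of the open white tub with a blue rim: a loose box, 160 x 140 mm at base and mouth, 70 mm deep, walls 4 mm, about 0.2 kg. It starts standing on a 160 mm side (140 high, 70 thick), mouth facing away from the robot or to either side. x axis: from the base out through the mouth (level at the start, straight up when on its base); y along the 160 mm, z along the 140 mm. Centre height 70 mm at the start, 35 mm when on its base.
- tub_edge (a point): Middle of the tub's mouth edge that is uppermost at the start: x = +35, z = +70 mm from tub_center in the tub's axes. Pushed here from the mouth side, the tub turns over its lower base edge and falls onto its base once leant about 25 degrees (some 60 mm of push); pushed from the base side it would fall onto its mouth.
- rack: Grey plastic dish rack on the robot's left, fixed, 500 x 500 mm, walls 105 mm high, plates and cups in it up to 145 mm. Origin: centre of its underside. Its y axis points level, away from the tub: its near side, the wall that faces the tub, is the plane y = -250 mm in its frame, 250 mm either way along its x. Turned up to 7 degrees.
- tub_corner0 (a point): Outer corner 0 of the tub's base, at x = -35 mm, y = -80 mm, z = -70 mm from tub_center in the tub's axes. All four are on the worktop when the tub stands on its base.
- tub_corner1 (a point): Outer corner 1 of the tub's base, at x = -35 mm, y = +80 mm, z = -70 mm from tub_center in the tub's axes. All four are on the worktop when the tub stands on its base.
- tub_corner2 (a point): Outer corner 2 of the tub's base, at x = -35 mm, y = +80 mm, z = +70 mm from tub_center in the tub's axes. All four are on the worktop when the tub stands on its base.
- tub_corner3 (a point): Outer corner 3 of the tub's base, at x = -35 mm, y = -80 mm, z = +70 mm from tub_center in the tub's axes. All four are on the worktop when the tub stands on its base.
- lemon_bowl: Steel bowl of four yellow lemons, 180 mm wide, about 105 mm high, in the row along the far side; leave alone. Origin at its underside.
- lidded_tub: Filled clear tub with a blue lid on, 166 x 146 mm, 84 mm high, in the row along the far side; leave alone. Origin at its underside.
- spice_jar: Jar with a red cap, 64 mm wide, 100 mm high, beyond the tub to the right; leave alone. Origin at its underside.
- sauce_bottle: Amber bottle, 62 mm wide, 170 mm high, beyond the tub to the right; leave alone. Origin at its underside.
- dish: Small black bowl, 100 mm wide, 35 mm high, at the near right; leave alone. Origin at its underside.
- board: White chopping board lying flat, 380 x 240 x 18 mm, on the right, with a black spatula on it; leave alone. Origin at its underside.
- spatula: Black spatula lying on the chopping board; leave alone. Origin at its underside.

How it is judged (in metres and radians):
On the way, in this order (a step that is already met when the one before it is completed fails the run):
1. the tub stands on its base, mouth up (angle between tub_center's own x axis and vertical below 0.1 rad and height (world z) of tub_center below 0.045 m), for 0.3 s.
2. the standing tub touches the near side of the dish rack (all of step 1 and x of tub_center in the frame of rack between -0.25 and 0.25 m and y of tub_center in the frame of rack below -0.25 m and y of any of tub_corner0, tub_corner1, tub_corner2, tub_corner3 in the frame of rack above -0.262 m), for 0.2 s.
At the end, for the whole second after the job is handed in: The tub stands on its base, mouth up (within 0.1 rad), with at least one corner of its base within 12 mm of the near side of the dish rack, and in front of that side; the other things are within 30 mm of where they were (all of step 2 and distance of each of lemon_bowl, lidded_tub, spice_jar, sauce_bottle, dish, board, spatula from where it was at the start of the episode below 0.03 m); the robot touches nothing.
It fails at once if the tub is picked up off the worktop (height (world z) of tub_center above 0.095 m or (angle between tub_center's own x axis and vertical below 0.15 rad and height (world z) of tub_center above 0.06 m)).
It fails at once if another thing is moved by more than 30 mm or knocked over (distance of any of lemon_bowl, lidded_tub, spice_jar, sauce_bottle, dish, board, spatula from where it was at the start of the episode above 0.03 m or angle between any of sauce_bottle, spice_jar, lemon_bowl, lidded_tub, dish's own z axis and vertical above 0.5 rad).
It also fails if it takes over 64 s, if anything falls off the work surface, if the arm or the gripper's body presses on something with over 40 N, if the wrist force passes 120 N, or if a joint passes its speed limit or range.

ROBOT

A 6-joint arm with a two-finger parallel gripper is mounted at the origin on the work surface. World frame = base frame: x ahead of the robot, y to its left, z up, the work surface at z = 0. Lengths are in m, angles in degrees, forces in N, time in s.
With the tool pointing down it reaches from about 0.425 to 0.95 m from the base axis. Payload 14.7 kg.
Tool frame: the origin (TCP) lies midway between the tips of the shut fingers; the grasp point (between the pads) lies 19 mm behind it; z points along the fingers, y is the line along which they close (so a half turn about z gives the same grasp; the last joint's range is limited). The gripper opens to 85 mm and grips with 20 to 120 N. Pads are 22 mm wide; open, the fingers measure 114 mm over their backs; the gripper's body (76 mm by 85 mm) begins 54 mm behind the grasp point. The pads swing forward as they close: fully open they stand 13 mm farther back than shut.
Start: joints at [70.21, 27.513, 91.461, -0, 61.026, -2.67], TCP at [0.191, 0.621, 0.231] pointing down, gripper open.
Joint ranges: [-157.49, 157.49], [-46.99, 117.5], [13.45, 153.17], [-89.5, 269.5], [5.16, 153.95], [-167.48, 167.48]. Speed limits (degrees/s): [108.29, 108.29, 136.94, 172.46, 172.46, 172.46].

INTERFACE

Orientations are given as a 3x3 rotation matrix whose columns are the frame's x, y, z axes.
In Python, from bench import get_obs, snapshot, camera_model, hand_in gives the robot as it stands. The module is installed in compiled form; this text tells all that it offers.
- The arm moves only by the shell command python3 -m jog 'ROWS' [FORCE]. ROWS is JSON, a list of rows, each a list of 7 numbers: the shift along the tool's x, y, z in mm, then the turn, a rotation vector about the tool's x, y, z in degrees, then the opening, from -1 (shut) to 1 (fully open), so that 0 is half open. A call has 1 to 12 rows; each row shifts and turns the commanded pose from where the row before left it, along the tool's axes as they then stand; what a row does not reach is not made up. A row lasts 1/8 s, in which the tool goes at most 62.5 mm and 10.7 degrees, less where a joint would pass 70% of its speed; a pose out of reach is approached as far as the arm can. A call with a gripper value outside its range is refused whole. The fingers move at their own pace and stop on an object; FORCE is the grip in N (left out, the last holds). Time passes only in rows, so rows that do not move let the fingers close. It gives the time, the measured TCP pose, the force, the opening and the grip force at its end, in the units of the state.
- get_obs(): the state, without advancing time (a new reading comes with each control period).
- snapshot(name): name is "side" or "top"; returns the picture (480x640x3 uint8, red, green, blue); there is no depth.
- camera_model(name): a dict with "fx", "fy", "cx", "cy" (pixels), "R" (3x3) and "t" (3): a world point X has camera coordinates R X + t. Camera axes: x right, y down, z forward; pixel columns grow to the right and rows downward; lengths in m; the calibration is good to about 2 mm. A picture is of the moment at which its call begins. camera_model takes no time and is no camera call.
- hand_in(): hands the job in; it is judged then, once.
The state is a dict: "time": time; "qpos": joint angles; "qd": joint speeds; "effort": joint torques, N m; "tcp_pos": TCP position; "tool_rot": TCP orientation; "contact_force": force on the tool from outside, world axes, zero at the start; "moment": the same for the moment, N m; "width": finger opening in m; "grip_force": force on a finger pad.
Only numpy, scipy, OpenCV 4.12 (cv2) and the standard library are available. Lean on these libraries where they do the work, as an engineer would, in place of code of your own. Each camera call takes 0.05 s, during which the arm holds its last target. There are 200 camera calls.

## Working session

There is one attempt and no reset: what is moved stays moved. The work goes in short steps, Python scripts to look and compute and a shell command to move; the robot and the scene stay as the last step left them, time stands still between calls to the robot, and variables do not carry over. Pictures are saved under pics/ and viewed, at most 10 in all, crops included, and the job is handed in when it is done.

```bash
mkdir -p pics; python3 - <<'E'
from bench import *
import cv2,numpy as np
for n in("side","top"):
    cv2.imwrite(f"pics/{n}0.png",snapshot(n)[:,:,::-1]); m=camera_model(n); print(n,m["fx"],m["cx"],m["cy"],(-np.array(m["R"]).T@m["t"]).round(3),np.array(m["R"]).round(2).tolist())
o=get_obs();print(o["time"],o["tcp_pos"],np.array(o["tool_rot"]).round(3).tolist())
E
```

```text
side 488.51598929035106 318.7012175426639 231.46016151037182 [-0.224 -0.802  1.345] [[0.71, -0.7, 0.0], [-0.53, -0.54, -0.66], [0.46, 0.47, -0.75]]
top 559.998175431041 314.7216759790784 239.21549620860458 [ 0.272 -0.013  1.588] [[-0.01, -1.0, -0.0], [-0.99, 0.01, -0.16], [0.16, 0.0, -0.99]]
0.1 [0.19118103 0.62083158 0.23071097] [[-0.956, 0.294, -0.0], [0.294, 0.956, -0.001], [0.0, -0.001, -1.0]]
```

View pics/side0.png

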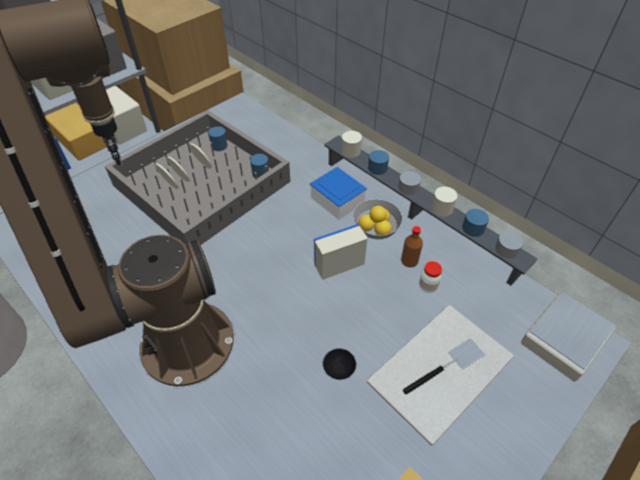

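View pics/top0.png

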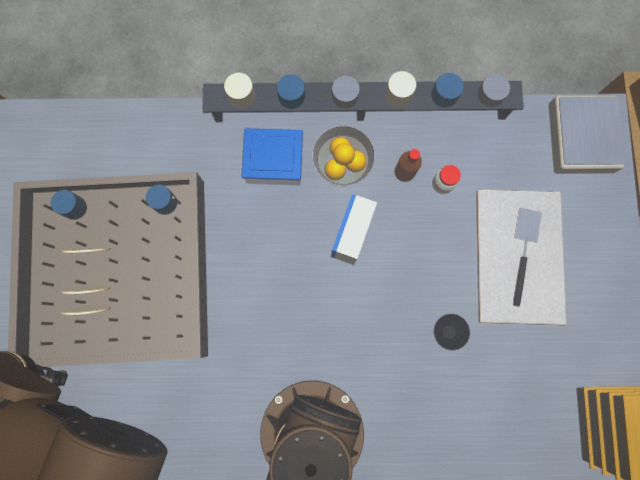

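Side view: the tub stands near (340,252) with its blue rim on the back/left edge. In the top view the white face is at (355,228) and the blue rim is on its left, so the mouth faces the rack. The rack's near wall is at about column 203, rows 175–357. The bottle is at (408,165) and the jar at (448,178), both beyond the tub to the right.

```bash
cat > h.py <<'E'
from bench import *
import cv2,numpy as np
def ray(n,uv):
    m=camera_model(n);R=np.array(m["R"]);t=np.array(m["t"])
    d=R.T@np.array([(uv[0]-m["cx"])/m["fx"],(uv[1]-m["cy"])/m["fy"],1]);return -R.T@t,d/np.linalg.norm(d)
def plane(n,uv,z):
    c,d=ray(n,uv);return c+d*(z-c[2])/d[2]
def tri(a,b):
    A=np.zeros((3,3));y=np.zeros(3);L=[ray("top",a),ray("side",b)]
    for c,d in L:
        P=np.eye(3)-np.outer(d,d);A+=P;y+=P@c
    X=np.linalg.solve(A,y);return X,[np.linalg.norm((np.eye(3)-np.outer(d,d))@(X-c)).round(4) for c,d in L]
E
python3 - <<'E'
from h import *
T=cv2.imread("pics/top0.png");S=cv2.imread("pics/side0.png")
a=cv2.resize(T[185:275,320:390],None,fx=6,fy=6,interpolation=cv2.INTER_CUBIC)
b=cv2.resize(S[215:285,305:375],None,fx=6,fy=6,interpolation=cv2.INTER_CUBIC)
c=np.zeros((540,850,3),np.uint8);c[:,:420]=a;c[:420,425:845]=b;cv2.imwrite("pics/z.png",c[:,:800])
h=cv2.cvtColor(T,cv2.COLOR_BGR2HSV)
# tub top: white+blue rim in region
H,Sa,V=cv2.split(h);roi=np.zeros_like(V);roi[190:270,325:385]=1
w=((V>190)&(Sa<40)&(roi>0)).astype(np.uint8);bl=((Sa>150)&(H>100)&(H<125)&(V>90)&(roi>0)).astype(np.uint8)
for m in(w,bl,w|bl):
    k=max(cv2.findContours(m,0,1)[0],key=cv2.contourArea);r=cv2.minAreaRect(k);p=cv2.boxPoints(r);print(r);W=np.array([plane("top",q,.14) for q in p]);print(W[:,:2].round(3).tolist(),np.linalg.norm(np.diff(W,axis=0),axis=1).round(3))
# rack: print profile across near wall
for v in(200,260,320): print(v,[int(x) for x in T[v,190:215].mean(1)])
E
```

```text
((356.5215759277344, 226.2723388671875), (22.576297760009766, 60.184967041015625), 19.440034866333008)
[[0.479, -0.067], [0.631, -0.122], [0.61, -0.178], [0.459, -0.122]] [0.161 0.06  0.161]
((343.6459045410156, 222.37249755859375), (2.822662353515625, 58.52320098876953), 19.798877716064453)
[[0.483, -0.058], [0.63, -0.113], [0.628, -0.12], [0.48, -0.065]] [0.157 0.007 0.157]
((354.90045166015625, 225.6787567138672), (26.234237670898438, 60.13694381713867), 19.653823852539062)
[[0.483, -0.058], [0.634, -0.114], [0.609, -0.179], [0.459, -0.122]] [0.161 0.069 0.161]
200 [146, 147, 148, 148, 151, 147, 149, 99, 74, 76, 78, 77, 78, 79, 125, 154, 161, 159, 160, 161, 161, 161, 160, 161, 162]
260 [152, 150, 149, 150, 150, 152, 151, 152, 109, 80, 78, 77, 76, 79, 75, 92, 147, 159, 161, 160, 164, 161, 163, 162, 162]
320 [153, 151, 152, 152, 151, 154, 153, 151, 151, 123, 88, 78, 70, 70, 74, 79, 78, 126, 154, 158, 157, 160, 159, 163, 159]
```

View pics/z.png

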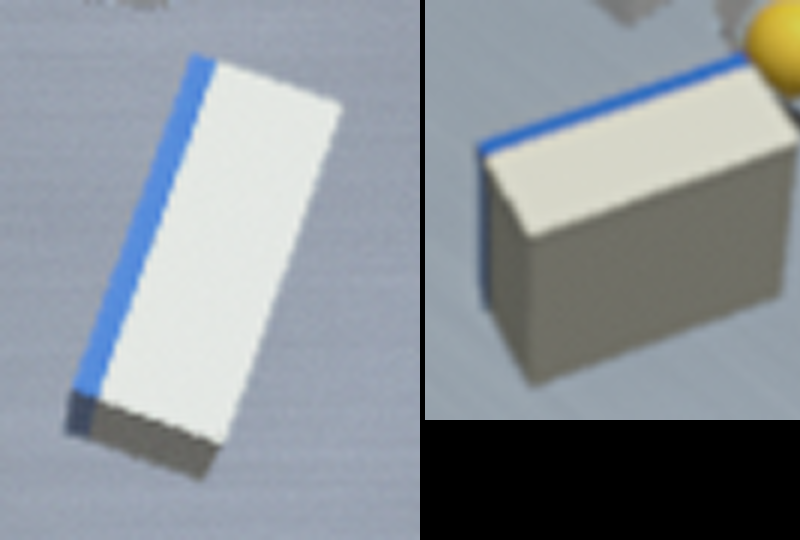

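The crop shows the rim's upper edge from (352,194) to (332,250) in the top view. The base upper corners are at (377,202) and (357,259) there, and at (367,239) and (322,254) in the side view. I'll triangulate these, then fit the rack wall and the neighbours.

```bash
python3 - <<'E'
from h import *
o=.42
for n,a,b in(("rim near",(332.5,250.3),(314.7,239.7)),("base near",(357,258.8),(322.5,254.5)),("base far",(377,202.2),(367,239.5))):
    print(n,*tri(np.array(a)-o,np.array(b)-o))
print("base near bottom",plane("side",(322.7,278.7),0),plane("top",(353.6,264.3),0))
W=np.array([plane("top",q,.14)[:2] for q in np.array([(352,194.2),(332.5,250.3),(357,258.8),(377,202.2)])-o]);print(W.round(3).tolist(),W.mean(0))
# rack wall: top edge (light->dark) z .105, foot edge (dark->light) z 0
T=cv2.imread("pics/top0.png").mean(2);A=[];B=[]
for v in range(190,340,5):
    r=T[v,185:225];g=np.diff(r);i=g.argmin();j=i+2+g[i+2:i+14].argmax()
    A.append(plane("top",(185+i+.5,v),.105)[:2]);B.append(plane("top",(185+j+.5,v),0)[:2])
for P in(A,B):
    P=np.array(P);print("rack y=a x+b",np.polyfit(P[:,0],P[:,1],1).round(4),P[:,0].min(),P[:,0].max())
print("corners",plane("top",(197,174),.105),plane("top",(201,357),.105))
for n,uv,z in(("jar",(449,174),.1),("bottle",(415,153),.17),("bowl",(344,155),.06),("dish",(451,332),.02),("lid r",(302,180),.084),("board l",(477,190),.018)):print(n,plane("top",uv,z).round(3))
E
```

```text
rim near [ 0.48370752 -0.05785903  0.1309963 ] [np.float64(0.0007), np.float64(0.0007)]
base near [ 0.45920867 -0.12081923  0.13234913] [np.float64(0.0008), np.float64(0.0008)]
base far [ 0.61006348 -0.17670524  0.12917525] [np.float64(0.0022), np.float64(0.0022)]
base near bottom [ 0.46007493 -0.12291275  0.        ] [ 0.45999481 -0.12227586  0.        ]
[[0.632, -0.111], [0.482, -0.057], [0.459, -0.121], [0.609, -0.177]] [ 0.54547857 -0.11642752]
rack y=a x+b [0.0476 0.2782] 0.26552898403512054 0.654985409425719
rack y=a x+b [0.0475 0.2782] 0.264868269219555 0.6819136486856233
corners [0.70001408 0.30848043 0.105     ] [0.20922141 0.28565151 0.105     ]
jar [ 0.695 -0.382  0.1  ]
bottle [ 0.733 -0.278  0.17 ]
bowl [ 0.765 -0.097  0.06 ]
dish [ 0.267 -0.386  0.02 ]
lid r [0.686 0.022 0.084]
board l [ 0.67  -0.481  0.018]
```

Heights agree with the known sizes and the footprint is 160 × 70 mm. The tub centre is at (0.545,-0.117) with its mouth axis at 70°. The rack wall is y = 0.278 + 0.0475x. Next I travel to the mouth side at a safe height.

```bash
python3 -m jog '[[-46,-43,0,0,0,0,1],[-46,-43,0,0,0,0,1],[-46,-43,0,0,0,0,1],[-46,-43,0,0,0,0,1],[-46,-43,0,0,0,0,1],[-46,-43,0,0,0,0,1],[-46,-43,0,0,0,0,1],[-46,-43,0,0,0,0,1],[-46,-43,0,0,0,0,1],[-46,-43,0,0,0,0,1],[-46,-43,0,0,0,0,1],[-46,-43,0,0,0,0,1]]'
python3 -m jog '[[0,0,0,0,0,10.4,1],[0,0,0,0,0,10.4,1],[0,0,0,0,0,10.4,1],[0,0,0,0,0,10.4,1],[0,0,0,0,0,10.4,1],[0,0,0,0,0,10.4,1],[0,0,0,0,0,10.4,1],[0,0,0,0,0,10.4,1],[0,0,0,0,0,10,1],[0,0,0,0,0,0,1]]'
cat >> h.py <<'E'
def togo(x,y,z,yaw):
    o=get_obs();R=np.array(o["tool_rot"]);d=np.array([x,y,z])-o["tcp_pos"]
    print(o["time"],"pos",np.round(o["tcp_pos"],3),"shift mm",(R.T@d*1000).round(1),"yaw y",np.degrees(np.arctan2(R[1,1],R[0,1])).round(1),"turn tool z",round(-(yaw-np.degrees(np.arctan2(R[1,1],R[0,1]))),1),"q6",o["qpos"][5],"F",np.round(o["contact_force"],1))
E
python3 -c "
from h import *
togo(.574,-.037,.231,-20.2)"
```

```text
time: 1.6
tcp_pos: [0.5648, -0.0316, 0.2312]
tool_rot: [[-0.956, 0.295, -0.0], [0.295, 0.956, 0.0], [0.0, 0.0, -1.0]]
contact_force: [0.2, 0.1, 1.0]
width: 0.0856
grip_force: 0.0
time: 2.85
tcp_pos: [0.564, -0.0295, 0.2311]
tool_rot: [[0.347, 0.938, -0.0], [0.938, -0.347, 0.0], [-0.0, -0.0, -1.0]]
contact_force: [-0.7, 0.8, 0.7]
width: 0.0857
grip_force: 0.0
2.85 pos [ 0.564 -0.03   0.231] shift mm [-3.5 12.   0.1] yaw y -20.3 turn tool z -0.1 q6 14.20093759504492 F [-0.7  0.8  0.7]
```

```bash
python3 -m jog '[[0,6,42,0,0,0,1],[0,6,42,0,0,0,1],[0,0,42,0,0,0,1],[0,0,0,0,0,0,1],[-16,0,0,0,0,0,1],[-16,0,0,0,0,0,1],[-10,0,0,0,0,0,1],[-10,0,0,0,0,0,1],[-10,0,0,0,0,0,1],[-10,0,0,0,0,0,1],[-10,0,0,0,0,0,1]]'
python3 - <<'E'
from h import *
t=snapshot("top")[:,:,::-1];s=snapshot("side")[:,:,::-1]
c=np.zeros((480,800,3),np.uint8);c[:,:400]=cv2.resize(t[150:300,300:425],(400,480));c[:,400:]=cv2.resize(s[170:320,290:415],(400,480));cv2.imwrite("pics/p1.png",c)
E
```

```text
time: 4.22
tcp_pos: [0.5467, -0.1112, 0.1053]
tool_rot: [[0.347, 0.938, -0.0], [0.938, -0.347, 0.0], [-0.0, -0.0, -1.0]]
contact_force: [-0.4, -0.4, 0.4]
width: 0.0853
grip_force: 0.0
```

View pics/p1.png

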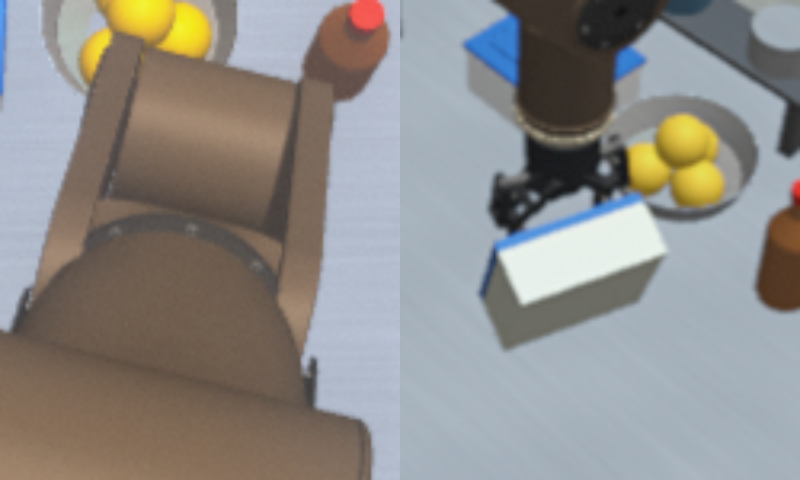

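In the side half the tub is leaning over its base edge, with the rim along (500,245)–(640,200) and the fingers behind it. The tip is working, so I keep pushing.

```bash
python3 -m jog '[[-8,0,0,0,0,0,1],[-8,0,0,0,0,0,1],[-8,0,0,0,0,0,1],[-8,0,0,0,0,0,1],[-8,0,0,0,0,0,1],[0,0,0,0,0,0,1],[0,0,0,0,0,0,1]]'
python3 - <<'E'
from h import *
s=snapshot("side")[:,:,::-1]
cv2.imwrite("pics/p2.png",cv2.resize(s[170:330,290:450],(480,480)))
E
```

```text
time: 5.2
tcp_pos: [0.5331, -0.1481, 0.1053]
tool_rot: [[0.347, 0.938, 0.0], [0.938, -0.347, 0.0], [0.0, -0.0, -1.0]]
contact_force: [0.5, 0.5, 1.4]
width: 0.0855
grip_force: 0.0
```

View pics/p2.png

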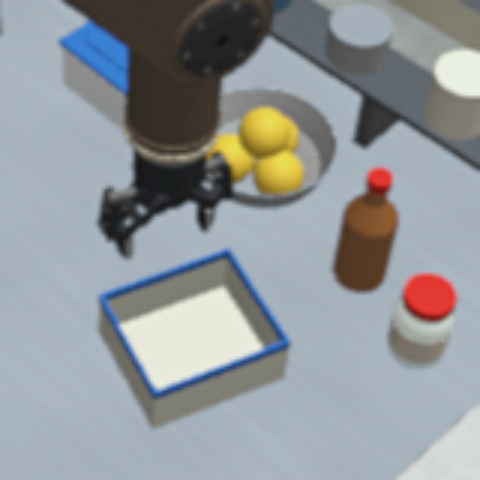

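The tub now stands on its base, mouth up. Its rim corners in the side view are about (324,269), (366,254), (386,284) and (341,301).

```bash
python3 -m jog '[[0,0,-50,0,0,0,1],[0,0,-50,0,0,0,1]]'|head -2
python3 - <<'E'
from h import *
P=np.array([plane("side",np.array(q)-.3,.07)[:2] for q in((324.3,269.3),(366,254),(386,284.3),(341,300.7))])
print(P.round(3).tolist(),P.mean(0).round(3),np.linalg.norm(np.roll(P,-1,0)-P,axis=1).round(3))
togo(.515,-.36,.205,2.7)
E
```

```text
time: 5.5
tcp_pos: [0.5327, -0.1477, 0.2061]
[[0.455, -0.134], [0.599, -0.186], [0.553, -0.312], [0.406, -0.255]] [ 0.503 -0.222] [0.153 0.135 0.157 0.131]
5.5 pos [ 0.533 -0.148  0.206] shift mm [-205.3   57.1    1.1] yaw y -20.3 turn tool z -23.0 q6 1.6566314429759141 F [ 0.7 -0.1 -0.1]
```

```bash
python3 -m jog '[[-42,9,0,0,0,0,1],[-42,9,0,0,0,0,1],[-42,9,0,0,0,0,1],[-42,9,0,0,0,0,1],[-42,9,0,0,0,0,1],[0,0,0,0,0,-7.7,1],[0,0,0,0,0,-7.7,1],[0,0,0,0,0,-7.7,1],[0,0,50,0,0,0,1],[0,0,50,0,0,0,1],[0,0,50,0,0,0,1],[0,0,0,0,0,0,1]]'
python3 -c "
from h import *
togo(.503,-.36,.015,2.7)
cv2.imwrite('pics/p3.png',cv2.resize(snapshot('side')[190:350,290:450,::-1],(480,480)))"
```

```text
time: 7.0
tcp_pos: [0.5004, -0.3588, 0.0522]
tool_rot: [[-0.049, 0.999, -0.005], [0.999, 0.049, 0.004], [0.004, -0.005, -1.0]]
contact_force: [0.2, -0.4, 0.1]
width: 0.0855
grip_force: 0.0
7.0 pos [ 0.5   -0.359  0.052] shift mm [-1.5  2.7 37.2] yaw y 2.8 turn tool z 0.1 q6 -41.264721947639885 F [ 0.2 -0.4  0.1]
```

View pics/p3.png

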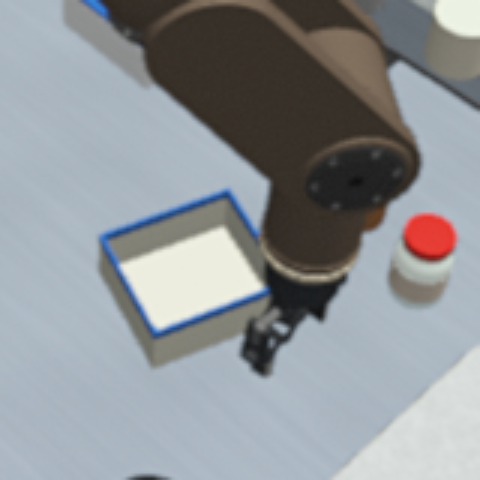

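The gripper is in clear space just right of the tub, whose rim is still at (100–270,190–330) in the crop. The jar and bottle are clear. I lower and push.

```bash
python3 -m jog '[[0,2,18,0,0,0,1],[0,0,19,0,0,0,1],[15,0,0,0,0,0,1],[15,0,0,0,0,0,1],[15,0,0,0,0,0,1],[15,0,0,0,0,0,1],[15,0,0,0,0,0,1],[15,0,0,0,0,0,1],[15,0,0,0,0,0,1],[15,0,0,0,0,0,1],[15,0,0,0,0,0,1],[15,0,0,0,0,0,1]]'
python3 -m jog '[[15,0,0,0,0,0,1],[15,0,0,0,0,0,1],[15,0,0,0,0,0,1],[15,0,0,0,0,0,1],[15,0,0,0,0,0,1],[15,0,0,0,0,0,1],[15,0,0,0,0,0,1],[15,0,0,0,0,0,1]]'
python3 -c "
from h import *
togo(.503,.14,.015,2.7)
t=snapshot('top')[:,:,::-1];s=snapshot('side')[:,:,::-1]
c=np.hstack([cv2.resize(t[130:330,190:430],(400,333)),cv2.resize(s[130:330,180:420],(400,333))])
cv2.imwrite('pics/p4.png',c)"
```

```text
time: 8.55
tcp_pos: [0.4971, -0.2098, 0.0183]
tool_rot: [[-0.048, 0.999, 0.0], [0.999, 0.048, -0.0], [-0.0, 0.0, -1.0]]
contact_force: [0.6, -1.9, 1.1]
width: 0.0856
grip_force: 2.0
time: 9.55
tcp_pos: [0.4911, -0.0899, 0.0183]
tool_rot: [[-0.048, 0.999, -0.0], [0.999, 0.048, 0.0], [0.0, -0.0, -1.0]]
contact_force: [0.1, -1.8, 1.9]
width: 0.0855
grip_force: 1.0
9.55 pos [ 0.491 -0.09   0.018] shift mm [229.   23.    3.3] yaw y 2.8 turn tool z 0.1 q6 -16.631195326045976 F [ 0.1 -1.8  1.9]
```

View pics/p4.png

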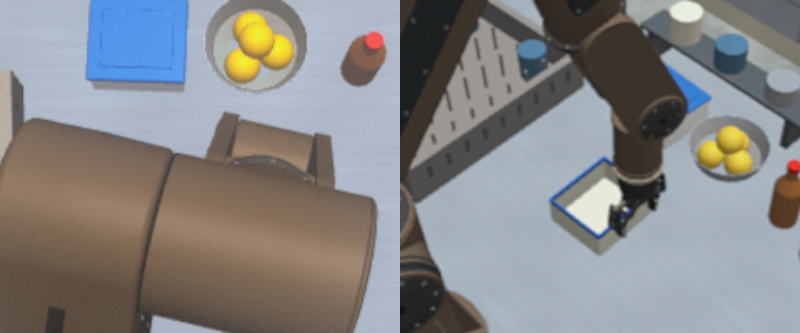

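The tub (600,205 in the right half) is upright and flush against the fingers, square to the rack, with everything else in place. I continue.

```bash
python3 -m jog '[[17,0,0,0,0,0,1],[17,0,0,0,0,0,1],[17,0,0,0,0,0,1],[17,0,0,0,0,0,1],[17,0,0,0,0,0,1],[17,0,0,0,0,0,1],[17,0,0,0,0,0,1],[17,0,0,0,0,0,1],[17,0,0,0,0,0,1],[17,0,0,0,0,0,1],[17,0,0,0,0,0,1],[17,0,0,0,0,0,1]]'
python3 -c "
from h import *
togo(.48,.14,.015,2.7)
t=snapshot('top')[:,:,::-1];s=snapshot('side')[:,:,::-1]
c=np.hstack([cv2.resize(t[130:330,150:390],(400,333)),cv2.resize(s[130:330,180:420],(400,333))])
cv2.imwrite('pics/p5.png',c)"
```

```text
time: 11.15
tcp_pos: [0.4812, 0.114, 0.0183]
tool_rot: [[-0.048, 0.999, -0.0], [0.999, 0.048, -0.0], [-0.0, -0.0, -1.0]]
contact_force: [-1.0, -1.7, -0.3]
width: 0.0853
grip_force: 0.7
11.15 pos [0.481 0.114 0.018] shift mm [26.   0.   3.3] yaw y 2.8 turn tool z 0.1 q6 7.034471194007915 F [-1.  -1.7 -0.3]
```

View pics/p5.png

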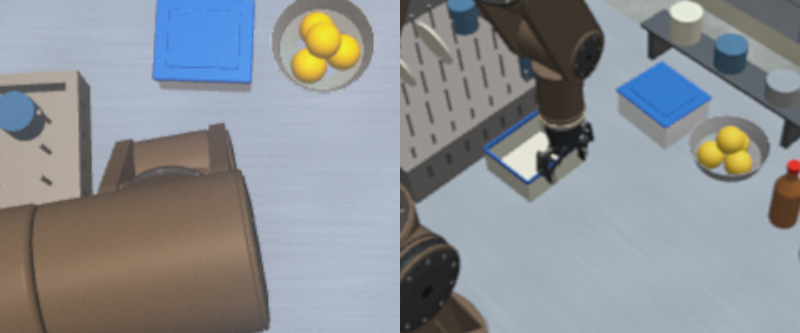

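The tub is square and nearly at the rack wall, with about 35 mm left. I continue slowly and watch the force.

```bash
python3 -m jog '[[8,0,0,0,0,0,1],[8,0,0,0,0,0,1],[8,0,0,0,0,0,1],[4,0,0,0,0,0,1]]' | grep -E "pos|force"; python3 -m jog '[[3,0,0,0,0,0,1]]' | grep -E "pos|force";python3 -m jog '[[3,0,0,0,0,0,1]]' | grep -E "pos|force"
```

```text
tcp_pos: [0.48, 0.1413, 0.0183]
contact_force: [0.4, -1.2, 0.0]
grip_force: 0.7
tcp_pos: [0.4798, 0.144, 0.0183]
contact_force: [0.4, -1.1, 0.1]
grip_force: 0.7
tcp_pos: [0.4797, 0.1469, 0.0183]
contact_force: [-0.2, -1.2, -0.5]
grip_force: 0.7
```

```bash
python3 -m jog '[[2,0,0,0,0,0,1]]' | grep -E "pos|contact"; python3 -m jog '[[2,0,0,0,0,0,1]]' | grep -E "pos|contact";python3 -m jog '[[2,0,0,0,0,0,1]]' | grep -E "pos|contact"
```

```text
tcp_pos: [0.4795, 0.1489, 0.0183]
contact_force: [-1.6, -13.5, 1.2]
tcp_pos: [0.4793, 0.1491, 0.0183]
contact_force: [7.6, -56.8, 6.7]
tcp_pos: [0.4792, 0.1493, 0.0183]
contact_force: [13.2, -89.2, 10.0]
```

The force jumped at y = 0.149, exactly where the wall was predicted, so the tub is in contact. I back off, then raise.

```bash
python3 -m jog '[[-6,0,0,0,0,0,1],[-20,0,0,0,0,0,1],[-40,0,0,0,0,0,1],[-40,0,0,0,0,0,1],[0,0,-50,0,0,0,1],[0,0,-50,0,0,0,1],[-45,30,-50,0,0,0,1],[-45,30,0,0,0,0,1],[-45,30,0,0,0,0,1],[-45,0,0,0,0,0,1],[-45,0,0,0,0,0,1],[0,0,0,0,0,0,1]]'
python3 -c "
from h import *
t=snapshot('top')[:,:,::-1];s=snapshot('side')[:,:,::-1]
cv2.imwrite('pics/t6.png',t)
c=np.hstack([cv2.resize(t[100:340,180:420],(400,400)),cv2.resize(s[100:340,160:400],(400,400))])
cv2.imwrite('pics/p6.png',c)"
```

```text
time: 13.88
tcp_pos: [0.5805, -0.1697, 0.1606]
tool_rot: [[-0.045, 0.999, 0.0], [0.999, 0.045, -0.0], [-0.0, 0.0, -1.0]]
contact_force: [-0.4, 0.5, 0.8]
width: 0.0854
grip_force: 0.0
```

View pics/p6.png

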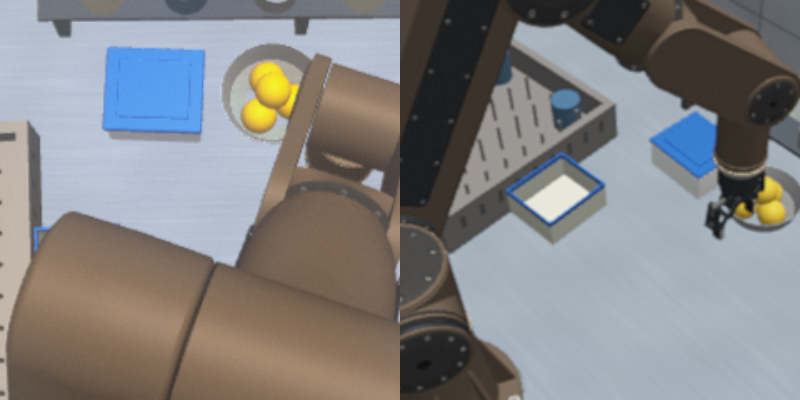

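The tub stands upright against the rack wall, with rim corners at (107,190), (160,155), (205,183) and (153,222) in the right half. The arm is clear of everything. I check the gap numerically.

```bash
python3 -c "
from h import *
for q in((107,190),(160,155),(205,183),(153,222)):
    p=plane('side',np.array(q)*.6+[160,100],.07);print(p.round(3),'gap mm',round((.2782+.0475*p[0]-p[1])*1000,1))
d=(cv2.absdiff(cv2.imread('pics/top0.png'),cv2.imread('pics/t6.png')).max(2)>40)
print('changed px lid/jar/board/dish',d[125:182,240:303].sum(),d[160:195,432:462].sum(),d[188:325,476:566].sum(),d[312:352,432:472].sum())
print(get_obs()['contact_force'])"
```

```text
[0.372 0.29  0.07 ] gap mm 6.2
[0.522 0.293 0.07 ] gap mm 10.0
[0.536 0.158 0.07 ] gap mm 145.5
[0.385 0.15  0.07 ] gap mm 146.6
changed px lid/jar/board/dish 162 135 484 54
[0.53770617 0.2003891  0.34160247]
```

```bash
python3 -c "
from h import *
s=snapshot('side')[:,:,::-1]
h=cv2.cvtColor(s,cv2.COLOR_BGR2HSV);m=cv2.inRange(h,(100,110,50),(125,255,255));m[:185]=0;m[240:]=0;m[:,:218]=0;m[:,290:]=0
k=np.vstack([c for c in cv2.findContours(m,0,1)[0] if len(c)>15]);H=cv2.convexHull(k)
P=np.array([plane('side',q[0]+0.0,.07)[:2] for q in H]);
r=cv2.minAreaRect((P*1000).astype(np.float32));print(r)
for p in cv2.boxPoints(r)/1000: print(p.round(4),'gap',round((.2782+.0475*p[0]-p[1])*1000,1))
S0=cv2.imread('pics/side0.png');d=cv2.absdiff(S0,s).max(2)>40
for n,(a,b,c,e) in dict(jar=(258,292,415,445),bottle=(225,268,398,425),board=(305,445,365,515),dish=(345,380,320,358)).items(): print(n,d[a:b,c:e].sum())
"
```

```text
((452.0889892578125, 224.6826171875), (167.15370178222656, 148.60983276367188), 3.052549362182617)
[0.3647 0.2944] gap 1.1
[0.3726 0.146 ] gap 149.9
[0.5395 0.1549] gap 148.9
[0.5316 0.3033] gap 0.1
jar 0
bottle 0
board 0
dish 0
```

The rim's centre is 75 mm from the wall plane, so the gap is at most about 5 mm, inside the 12 mm limit. The jar, bottle, board and dish have not changed in the side view.

```bash
python3 -c "
from bench import *
print(hand_in())"
```

```text
the job is handed in; nothing more can be done
None
```

I tipped the tub onto its base and slid it against the near side of the dish rack using finger pushes only, then handed the job in; no verdict came back, but the last measurement put it within about 5 mm of the rack, with the arm clear and the other things looking undisturbed.

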